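# Show the apprentice how to demagnetise the tweezers

## Robot

A 6-joint arm with a two-finger parallel gripper is mounted at the origin on the work surface. World frame = base frame: x ahead of the robot, y to its left, z up, the work surface at z = 0. Lengths are in mm, angles in rad, forces in N, time in s.
With the tool pointing down it reaches from about 350 to 1000 mm from the base axis. Payload 7.1 kg.
Tool frame: the origin (TCP) lies between the finger pads, 19 mm behind the fingertips; this is the grasp point; z points along the fingers, y is the line along which they close (so a half turn about z gives the same grasp; the last joint's range is limited). The gripper opens to 85 mm and grips with 20 to 120 N. Pads are 22 mm wide; open, the fingers measure 114 mm over their backs; the gripper's body (76 mm by 85 mm) begins 54 mm behind the grasp point. The pads swing forward as they close: fully open they stand 13 mm farther back than shut.
Start: joints at [1.163, 0.423, 1.63, -0, 1.089, -0.019], TCP at [236.892, 578.349, 250.019] pointing down, gripper open.
Joint ranges: [-3, 3], [-0.9, 2.11], [0.09, 2.58], [-1.31, 4.45], [0.11, 2.69], [-2.54, 2.54]. Speed limits (rad/s): [2.39, 2.39, 3.01, 3.14, 3.14, 3.14].

## Interface

Orientations are given as a unit quaternion [x, y, z, w].
In Python, from cell import * gives the robot as it stands. The module is installed in compiled form; this text tells all that it offers.
- The arm moves only by the tool jog_arm, never from a script. Its argument "commands" is a list of rows, each a list of 7 numbers: the turn, a rotation vector about the world's x, y, z in degrees, then the shift along the world's x, y, z in cm, then the closure, from 0 (fully open) to 1 (shut). A call has 1 to 20 rows; each row shifts and turns the commanded pose from where the row before left it; what a row does not reach is not made up. A row lasts 1/12 s, in which the tool goes at most 41.7 mm and 7.16 degrees, less where a joint would pass 70% of its speed; a pose out of reach is approached as far as the arm can. A call is refused whole if a number of a shift passes 4.17 or a number of a turn 7.16, either way. A call with a gripper value outside its range is refused whole. The fingers move at their own pace and stop on an object; "squeeze" is the grip in N (left out, the last holds). Time passes only in rows, so rows that do not move let the fingers close. It gives the time, the measured TCP pose, the force, the opening and the grip force at its end, in the units of the state.
- read_state(): the state, without advancing time (a new reading comes with each control period).
- capture(name): name is "scene" or "top" or "wrist"; returns the picture (400x640x3 uint8, blue, green, red); there is no depth.
- camera_model(name): a dict with "K" (3x3 intrinsics, pixels), "R" (3x3) and "t" (3): a world point X has camera coordinates R X + t. Camera axes: x right, y down, z forward; pixel columns grow to the right and rows downward; lengths in mm; the calibration is good to about 2 mm. A picture is of the moment at which its call begins: read the wrist's pose just before it. camera_model takes no time and is no camera call; for the wrist camera it gives the pose at the moment of the call.
- job_done(): hands the job in; it is judged then, once.
Trained networks look in the newest picture that a camera, given by its name, has taken for a name from the list of things; names that differ only in an ending like _2 or _b are one class to them, and where a whole thing is asked for, a point or a joint stands for the part that bears it (a point fixed in the world has none). Each returns a list of dicts, best first, with "score" (0 to 1); they miss things now and then, are a little off and sometimes report something else, mostly with a low value. They report only what shows in the picture. A call takes as long as a camera call.
- look_for(camera, name): "uv" ([column, row] in pixels, amid what is visible of it).
- trace(camera, name): "pixels" (400x640 bool, what is visible of it) and "uv" ([column, row] in pixels, amid what is visible of it).
- tip_of(camera, name): "uv" ([column, row] in pixels: a listed point, or the origin of a listed thing).
The state is a dict: "time": time; "joint_positions": joint angles; "qvel": joint speeds; "joint_efforts": joint torques, N m; "tool_pos": TCP position; "tcp_rot": TCP orientation; "wrist_force": force on the tool from outside, world axes, zero at the start; "ft_torque": the same for the moment, N m; "opening": finger opening in mm; "gripper_force": force on a finger pad.
Only numpy, scipy, OpenCV 4.12 (cv2) and the standard library are available. Lean on these libraries where they do the work, as an engineer would, in place of code of your own. Each camera call takes 0.05 s, during which the arm holds its last target. There are 200 camera calls.

## Task

The curved-tip tweezers have become magnetised; show the apprentice what to do about it. Point with the fingertips at the tweezers' bent tips and then at the middle of the round coil pad on the demagnetiser, each time from a couple of centimetres straight above it, without touching, and staying there for about two seconds; then press the demagnetiser's push-button fully down, keep it down for about a second and let it come back up. Pick nothing up, do not touch the tweezers or the pad, and leave everything else lying where it is.

Things in the scene. Friction and masses are not known exactly. Their poses are not given: they have to be found in the camera images.
- curved_tweezers: the curved-tip tweezers: steel, lying flat, one leg above the other, 116 mm long, body 9 mm wide, 12 mm high at the tip end. Origin: underside, near mid-length. Own x runs from the closed tail (x = -62 mm) to the elbow (x = +34 mm); the slim last 32 mm bend by 50 degrees towards own +y. Own z is up. Light, 22 g
- curved_tips (a point): the bent tips of the curved tweezers: point in the middle between the two tips, 6 mm above the bench (the upper tip reaches 12 mm above it); it lies at (50, 22) mm in the tweezers' own x, y
- demag: the demagnetiser: dark grey plastic box fixed to the bench, 90 mm (own x) by 150 mm (own y), top face 50 mm above the bench; origin at the centre of its underside, own z up. On its top: a round black coil pad with a metal ring at own y = +33 mm and a push-button at own x = -5, y = -45 mm
- coil_pad: the demagnetiser's round coil pad, 72 mm across, 4 mm thick, part of the top; origin at the centre of its underside, 50 mm above the bench
- coil_mid (a point): middle of the coil pad's upper face, 54 mm above the bench (the metal ring round it stands up 2 mm more)
- demag_button (a joint): travel of the push-button in m: 0 = up, 0.005 = fully down; a spring pushes it back up; fully down takes about 5 N straight down
- mic_stand: microphone stand with a wristwatch in its jaws, fixed to the bench on the other side from the demagnetiser: 85 x 120 mm base, 88 mm high; origin at the centre of its underside. Leave alone
- straight_tweezers: steel tweezers with two straight legs, lying on edge so that they show a narrow V from above; 132 mm long along own x, up to 20 mm wide, 9 mm high; origin at the centre of its underside, own z up. Loose; leave alone
- screwdriver: small watchmaker's screwdriver lying along its own x, 111 mm long, 11 mm thick; origin at the centre of its underside, own z up. Loose; leave alone
- cutters: side cutters with two wooden-coloured handles, lying flat along own x, 126 mm long, 52 mm wide, 12 mm high; origin at the centre of its underside, own z up. Loose; leave alone
- loupe: black eye loupe standing on its narrow end, 37 mm across, 28 mm high; origin at the centre of its underside, own z up. Loose; leave alone
- steel_cup: open steel cup, 68 mm across, 46 mm high; origin at the centre of its underside, own z up. Loose; leave alone
- white_pot: white lidded pot, 34 mm across, 26 mm high; origin at the centre of its underside, own z up. Loose; leave alone
- small_pot: white lidded pot, 26 mm across, 22 mm high; origin at the centre of its underside, own z up. Loose; leave alone
- movement_holder: aluminium movement holder with a brass watch movement in it, 52 x 44 mm, 18 mm high; origin at the centre of its underside, own z up. Loose; leave alone
- demag_button_top (a point): centre of the push-button's upper face (round grey cap, 24 mm across, standing 9 mm proud of a black collar 40 mm across); 71 mm above the bench when up; it goes down with the button

How it is judged:
By the outcome, as a careful person would: the job done as asked, in the order asked, and still so for the second after the job is handed in, with the robot touching nothing.
It also fails if it takes over 58 s, if anything falls off the work surface, if the arm or the gripper's body presses on something with over 40 N, if the wrist force passes 120 N, or if a joint passes its speed limit or range.

## Working session

There is one attempt and no reset: what is moved stays moved. The work goes in short steps, Python scripts to look and compute and a tool call to move; the robot and the scene stay as the last step left them, time stands still between calls to the robot, and variables do not carry over. Pictures are saved under pics/ and viewed, at most 10 in all, crops included, and the job is handed in when it is done.

Besides the shell and the picture viewer there is one more tool, called after "Call:" by a JSON object that holds its "api" and its "payload", one argument or row to a line. jog_arm: Moves the arm, as the interface text tells. Its arguments: {"type":"object","properties":{"commands":{"type":"array","items":{"type":"array","items":{"type":"number"}}},"squeeze":{"type":"number"}},"required":["commands"]}

```bash
mkdir -p pics
cat > h.py <<'E'
from cell import *
import numpy as np, cv2
def ray(cam,uv,z):
    m=camera_model(cam);K,R,t=map(np.array,(m["K"],m["R"],m["t"]))
    d=R.T@np.linalg.solve(K,[uv[0],uv[1],1]);c=-R.T@t
    return c+d*(z-c[2])/d[2]
E
python3 - <<'E'
from h import *
s=read_state();print(s["time"],s["tool_pos"],s["tcp_rot"],s["opening"])
for c in("top","scene"):
    im=capture(c);cv2.imwrite(f"pics/{c}0.png",im)
    for n,z in(("curved_tips",6),("curved_tweezers",0),("coil_mid",54),("demag_button_top",71),("demag",0)):
        for r in tip_of(c,n)[:2]:print(c,n,r["score"],np.round(r["uv"]),ray(c,r["uv"],z).round(1))
E
```

```text
0.0 [236.70849728 577.88884337 249.22302956] [ 1.93176585e-01  9.81163700e-01 -7.58237677e-04 -1.62852583e-04] 85.40693740163718
top curved_tips 0.61 [290. 225.] [537.7  81.6   6. ]
top curved_tweezers 0.62 [298. 245.] [486.6  55.8   0. ]
top coil_mid 0.97 [170. 233.] [483.1 382.5  54. ]
top coil_mid 0.25 [452. 237.] [ 537.  -338.7   54. ]
top demag_button_top 0.57 [194. 240.] [468.3 313.8  71. ]
top demag 0.75 [188. 238.] [479.9 349.7   0. ]
scene curved_tips 0.43 [334. 196.] [524.6  87.1   6. ]
scene curved_tweezers 0.5 [319. 188.] [459.1  60.9   0. ]
scene coil_mid 0.63 [423. 164.] [495.7 387.   54. ]
scene demag_button_top 0.39 [400. 157.] [464.5 322.4  71. ]
scene demag 0.65 [406. 179.] [484.3 344.6   0. ]
```

```bash
python3 -c "
import cv2
im=cv2.imread('pics/top0.png');cv2.imwrite('pics/top0c.png',cv2.resize(im[150:310,120:333],None,fx=3.7,fy=3.7,interpolation=2))"
```

```text
(no output)
```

View pics/top0c.png

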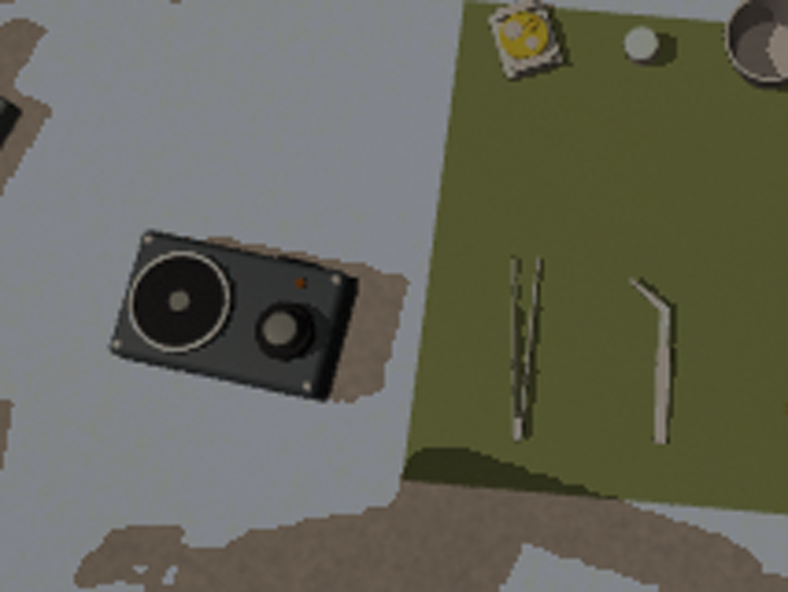

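View pics/top0.png

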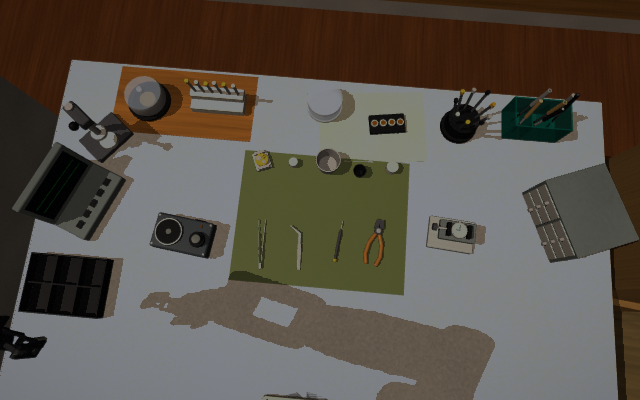

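The top view shows the tweezers' tips at about (291,226), the pad middle at (168,231) and the button cap at (196,239). This agrees with the networks. I'll refine these with the wrist camera from closer by.

Call:
{"api": "jog_arm", "payload": {
  "commands": [
    [0, 0, 0, 2, -1.9, 0, 1],
    [0, 0, 0, 2, -1.9, 0, 1],
    [0, 0, 0, 2, -1.9, 0, 1],
    [0, 0, 0, 2, -1.9, 0, 1],
    [0, 0, 0, 2, -1.9, 0, 1],
    [0, 0, 0, 2, -1.9, 0, 1],
    [0, 0, 0, 2, -1.9, 0, 1],
    [0, 0, 0, 2, -1.9, 0, 1],
    [0, 0, 0, 2, -1.9, 0, 1],
    [0, 0, 0, 2, -1.9, 0, 1],
    [0, 0, 0, 0, 0, 0, 1],
    [0, 0, 0, 0, 0, 0, 1],
    [0, 0, 0, 0, 0, 0, 1]
  ]
}}

```text
time: 1.68
tool_pos: [436.7, 388.5, 250.0]
tcp_rot: [0.193, 0.981, 0.0, -0.0]
wrist_force: [0.1, 0.3, -0.1]
opening: 0.1
gripper_force: 0.0
```

```bash
cat >> h.py <<'E'
def look(tag,names):
    s=read_state();print(s["time"],s["tool_pos"].round(1) if hasattr(s["tool_pos"],"round") else s["tool_pos"],s["tcp_rot"],s["opening"])
    im=capture("wrist");cv2.imwrite(f"pics/{tag}.png",im)
    for n,z in names:
        for r in tip_of("wrist",n)[:2]:print(n,r["score"],np.round(r["uv"]),ray("wrist",r["uv"],z).round(1))
E
python3 - <<'E'
from h import *
look("w1",(("curved_tips",6),("coil_mid",54),("demag_button_top",71)))
m=camera_model("wrist");print(-np.array(m["R"]).T@m["t"],m["R"])
E
```

```text
1.6833 [436.7 388.5 250. ] [ 1.93449262e-01  9.81110269e-01  7.59697764e-05 -1.30244397e-04] 0.07642137835031243
curved_tips 0.88 [150. 309.] [533.7  80.    6. ]
curved_tips 0.73 [309. 216.] [486.2 359.7   6. ]
coil_mid 0.66 [331. 221.] [485.9 389.4  54. ]
[361.55761126 420.31997172 373.67588467] [[ 3.77641918e-01  9.25951693e-01  2.10329424e-04]
 [ 8.80261803e-01 -3.59078119e-01  3.10164572e-01]
 [ 2.87272935e-01 -1.16945999e-01 -9.50682857e-01]]
```

View pics/w1.png

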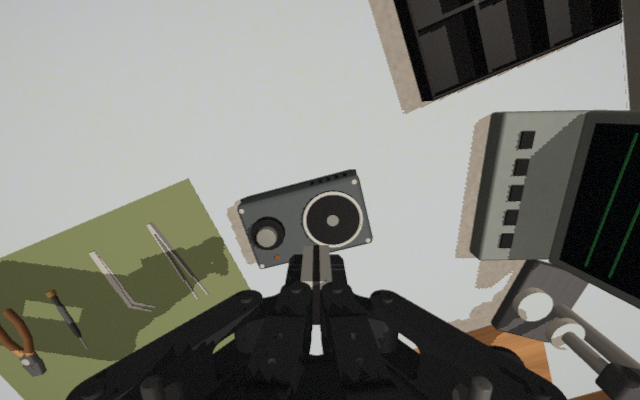

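The wrist view shows the pad middle at (332,220), the button cap at about (267,237) and the tweezers' tips at about (153,309).

Call:
{"api": "jog_arm", "payload": {
  "commands": [
    [0, 0, 0, 1, -3.1, -1, 1],
    [0, 0, 0, 1, -3.1, -1, 1],
    [0, 0, 0, 1, -3.1, -1, 1],
    [0, 0, 0, 1, -3.1, -1, 1],
    [0, 0, 0, 1, -3.1, -1, 1],
    [0, 0, 0, 1, -3.1, -1, 1],
    [0, 0, 0, 1, -3.1, -1, 1],
    [0, 0, 0, 1, -3.1, -1, 1],
    [0, 0, 0, 1, -3.1, -1, 1],
    [0, 0, 0, 0.9, -2.8, -1, 1],
    [0, 0, 0, 0, 0, 0, 1],
    [0, 0, 0, 0, 0, 0, 1]
  ]
}}

```text
time: 2.88
tool_pos: [535.8, 80.6, 149.5]
tcp_rot: [0.194, 0.981, -0.0, -0.001]
wrist_force: [-0.4, 0.7, -0.8]
opening: -0.1
gripper_force: 0.0
```

Run:
```python
from h import *
look("w2",(("curved_tips",6),("curved_tweezers",0)))
m=camera_model("wrist");K,R,t=map(np.array,(m["K"],m["R"],m["t"]))
s=read_state();p=np.array(s["tool_pos"])
for z in (p[2]-19,6): 
    q=K@(R@[p[0],p[1],z]+t);print(q[:2]/q[2])
```

```text
2.8833 [535.8  80.6 149.5] [ 1.94140890e-01  9.80973491e-01 -1.23099585e-04 -5.55582543e-04] -0.1222275625973235
curved_tips 0.79 [313. 192.] [531.2  82.3   6. ]
curved_tweezers 0.92 [269. 152.] [481.3  58.4   0. ]
[314.39597818 261.83870726]
[314.92336048 196.15252595]
```

View pics/w2.png

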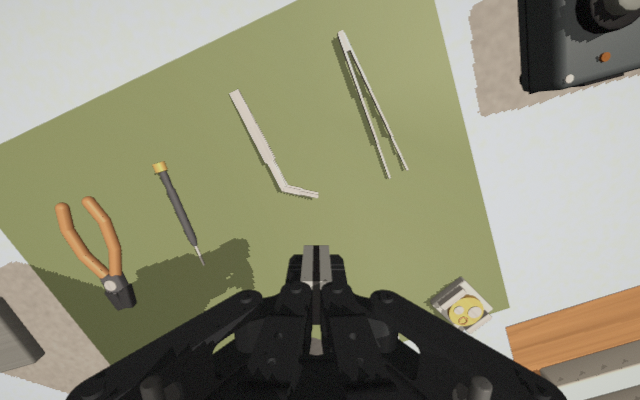

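The tips show at about (316,195), and the point under the TCP projects to (315,196), so the aim is already within a few mm. I'll go down and check.

Call:
{"api": "jog_arm", "payload": {
  "commands": [
    [0, 0, 0, -0.2, 0.1, -2, 1],
    [0, 0, 0, 0, 0, -2, 1],
    [0, 0, 0, 0, 0, -2, 1],
    [0, 0, 0, 0, 0, -1.5, 1],
    [0, 0, 0, 0, 0, -0.5, 1],
    [0, 0, 0, 0, 0, 0, 1],
    [0, 0, 0, 0, 0, 0, 1]
  ]
}}

```text
time: 3.62
tool_pos: [534.1, 83.2, 70.6]
tcp_rot: [0.193, 0.981, 0.0, 0.0]
wrist_force: [-0.1, -0.1, -0.5]
opening: -0.2
gripper_force: 0.0
```

Run:
```python
from h import *
look("w3",(("curved_tips",6),("curved_tweezers",0)))
m=camera_model("wrist");K,R,t=map(np.array,(m["K"],m["R"],m["t"]))
s=read_state();p=np.array(s["tool_pos"])
for z in (p[2]-19,12,6,0): 
    q=K@(R@[p[0],p[1],z]+t);print(z,q[:2]/q[2])
im=cv2.imread("pics/w3.png");cv2.imwrite("pics/w3c.png",cv2.resize(im[150:300,220:420],None,fx=4,fy=4,interpolation=2))
```

```text
3.6167 [534.1  83.2  70.6] [1.92559800e-01 9.81285206e-01 9.72895658e-05 2.43093671e-04] -0.17741550988763183
curved_tips 0.89 [309. 229.] [533.2  79.4   6. ]
curved_tweezers 0.98 [249. 173.] [482.2  55.9   0. ]
52.16326023143024 [314.32513479 261.79751219]
12 [314.53842063 232.10971405]
6 [314.56345208 228.62552316]
0 [314.58712628 225.33025064]
```

View pics/w3c.png

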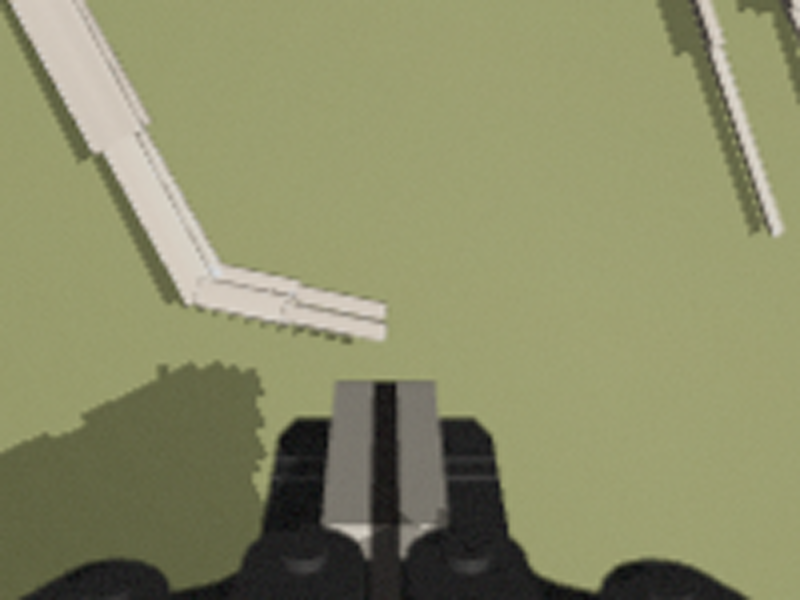

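The tip pair ends at image (316,230). The listed point lies a few mm inside that end, at about (311,229). I'll make a small correction, go down to hover 22 mm above it, and dwell.

Call:
{"api": "jog_arm", "payload": {
  "commands": [
    [0, 0, 0, -0.1, -0.3, -1, 1],
    [0, 0, 0, 0, 0, -1, 1],
    [0, 0, 0, 0, 0, -0.3, 1],
    [0, 0, 0, 0, 0, 0, 1],
    [0, 0, 0, 0, 0, 0, 1],
    [0, 0, 0, 0, 0, 0, 1],
    [0, 0, 0, 0, 0, 0, 1],
    [0, 0, 0, 0, 0, 0, 1],
    [0, 0, 0, 0, 0, 0, 1],
    [0, 0, 0, 0, 0, 0, 1],
    [0, 0, 0, 0, 0, 0, 1],
    [0, 0, 0, 0, 0, 0, 1],
    [0, 0, 0, 0, 0, 0, 1],
    [0, 0, 0, 0, 0, 0, 1],
    [0, 0, 0, 0, 0, 0, 1],
    [0, 0, 0, 0, 0, 0, 1],
    [0, 0, 0, 0, 0, 0, 1],
    [0, 0, 0, 0, 0, 0, 1],
    [0, 0, 0, 0, 0, 0, 1],
    [0, 0, 0, 0, 0, 0, 1]
  ]
}}

```text
time: 5.43
tool_pos: [532.9, 79.4, 47.0]
tcp_rot: [0.193, 0.981, -0.0, 0.0]
wrist_force: [0.8, -0.6, -0.4]
opening: -0.1
gripper_force: 0.0
```

Run:
```python
from h import *
look("w4",(("curved_tips",6),))
for c,uv,z in(("top",(168.1,231.1),54),("top",(196.2,238.6),71)):print(ray(c,uv,z))
```

```text
5.4333 [532.9  79.4  47. ] [ 1.93165002e-01  9.81166287e-01 -6.32741291e-06  8.74924610e-06] -0.08954098626601972
curved_tips 0.93 [315. 242.] [531.8  80.    6. ]
[487.82030455 387.91490997  54.        ]
[473.09089875 308.38478969  71.        ]
```

Call:
{"api": "jog_arm", "payload": {
  "commands": [
    [0, 0, 0, 0, 0, 0, 1],
    [0, 0, 0, 0, 0, 0, 1],
    [0, 0, 0, 0, 0, 0, 1],
    [0, 0, 0, 0, 0, 0, 1],
    [0, 0, 0, 0, 0, 0, 1],
    [0, 0, 0, 0, 0, 0, 1],
    [0, 0, 0, 0, 0, 0, 1],
    [0, 0, 0, 0, 0, 0, 1],
    [0, 0, 0, 0, 0, 0, 1],
    [0, 0, 0, 0, 0, 0, 1],
    [0, 0, 0, 0, 0, 0, 1],
    [0, 0, 0, 0, 0, 0, 1],
    [0, 0, 0, 0, 0, 2.5, 1],
    [0, 0, 0, 0, 0, 2.5, 1],
    [0, 0, 0, 0, 0, 2.5, 1],
    [0, 0, 0, 0, 0, 2.5, 1],
    [0, 0, 0, 0, 0, 0, 1]
  ]
}}

```text
time: 6.95
tool_pos: [535.6, 79.7, 151.4]
tcp_rot: [0.193, 0.981, 0.001, 0.004]
wrist_force: [0.8, 0.6, -0.5]
opening: -0.4
gripper_force: 0.0
```

Call:
{"api": "jog_arm", "payload": {
  "commands": [
    [0, 0, 0, -0.4, 2.6, 0, 1],
    [0, 0, 0, -0.4, 2.6, 0, 1],
    [0, 0, 0, -0.4, 2.6, 0, 1],
    [0, 0, 0, -0.4, 2.6, 0, 1],
    [0, 0, 0, -0.4, 2.6, 0, 1],
    [0, 0, 0, -0.4, 2.6, 0, 1],
    [0, 0, 0, -0.4, 2.6, 0, 1],
    [0, 0, 0, -0.4, 2.6, 0, 1],
    [0, 0, 0, -0.4, 2.6, 0, 1],
    [0, 0, 0, -0.4, 2.6, 0, 1],
    [0, 0, 0, -0.4, 2.6, 0, 1],
    [0, 0, 0, -0.2, 2.2, 0, 1],
    [0, 0, 0, 0, 0, 0, 1],
    [0, 0, 0, 0, 0, 0, 1]
  ]
}}

```text
time: 8.12
tool_pos: [486.3, 388.1, 146.3]
tcp_rot: [0.192, 0.981, -0.0, -0.0]
wrist_force: [-0.3, -0.4, -0.5]
opening: 0.3
gripper_force: 0.0
```

```bash
cat > v.py <<'E'
import sys
from h import *
look(sys.argv[1],(("coil_mid",54),("demag_button_top",71)))
m=camera_model("wrist");K,R,t=map(np.array,(m["K"],m["R"],m["t"]))
s=read_state();p=np.array(s["tool_pos"])
for z in (p[2]-19,71,54): 
    q=K@(R@[p[0],p[1],z]+t);print(z,q[:2]/q[2])
E
python3 v.py w5
```

```text
8.1167 [486.3 388.1 146.3] [ 1.92155088e-01  9.81364521e-01 -2.72035453e-04 -1.55867106e-04] 0.3087418292110076
coil_mid 0.71 [316. 214.] [486.  387.3  54. ]
coil_mid 0.47 [216. 236.] [472.9 305.8  54. ]
demag_button_top 0.93 [214. 238.] [468.8 312.1  71. ]
127.56900582050366 [314.4398954  261.87341908]
71 [314.85432355 223.23978734]
54 [314.94109959 215.15039147]
```

View pics/w5.png

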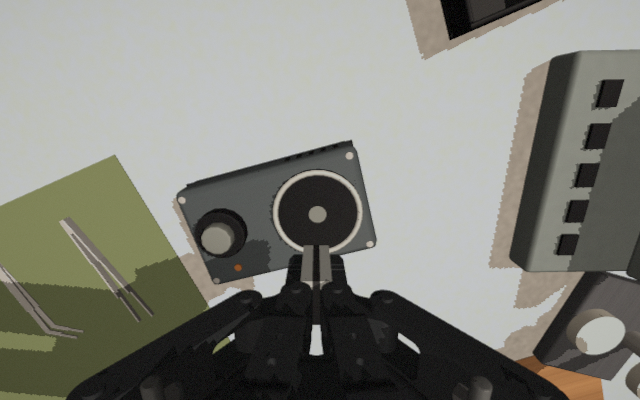

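The pad middle at (317,214) matches the projected aim, (315,215). The button cap is at (215,238), which gives about (469,312). I'll go down to hover 22 mm above the pad and dwell.

Call:
{"api": "jog_arm", "payload": {
  "commands": [
    [0, 0, 0, 0, 0, -2, 1],
    [0, 0, 0, 0, 0, -2, 1],
    [0, 0, 0, 0, 0, -1, 1],
    [0, 0, 0, 0, 0, 0, 1],
    [0, 0, 0, 0, 0, 0, 1],
    [0, 0, 0, 0, 0, 0, 1],
    [0, 0, 0, 0, 0, 0, 1],
    [0, 0, 0, 0, 0, 0, 1],
    [0, 0, 0, 0, 0, 0, 1],
    [0, 0, 0, 0, 0, 0, 1],
    [0, 0, 0, 0, 0, 0, 1],
    [0, 0, 0, 0, 0, 0, 1],
    [0, 0, 0, 0, 0, 0, 1],
    [0, 0, 0, 0, 0, 0, 1],
    [0, 0, 0, 0, 0, 0, 1],
    [0, 0, 0, 0, 0, 0, 1],
    [0, 0, 0, 0, 0, 0, 1],
    [0, 0, 0, 0, 0, 0, 1],
    [0, 0, 0, 0, 0, 0, 1],
    [0, 0, 0, 0, 0, 0, 1]
  ]
}}

```text
time: 9.93
tool_pos: [486.9, 387.4, 97.0]
tcp_rot: [0.193, 0.981, 0.0, 0.0]
wrist_force: [-0.4, -0.2, 0.5]
opening: 0.1
gripper_force: 0.0
```

Call:
{"api": "jog_arm", "payload": {
  "commands": [
    [0, 0, 0, 0, 0, 0, 1],
    [0, 0, 0, 0, 0, 0, 1],
    [0, 0, 0, 0, 0, 0, 1],
    [0, 0, 0, 0, 0, 0, 1],
    [0, 0, 0, 0, 0, 0, 1],
    [0, 0, 0, 0, 0, 0, 1],
    [0, 0, 0, 0, 0, 0, 1],
    [0, 0, 0, 0, 0, 0, 1],
    [0, 0, 0, 0, 0, 0, 1],
    [0, 0, 0, 0, 0, 0, 1],
    [0, 0, 0, 0, 0, 0, 1]
  ]
}}

```text
time: 10.85
tool_pos: [486.9, 387.4, 97.0]
tcp_rot: [0.193, 0.981, -0.0, 0.0]
wrist_force: [-0.8, 0.2, 0.0]
opening: -0.0
gripper_force: 0.0
```

Call:
{"api": "jog_arm", "payload": {
  "commands": [
    [0, 0, 0, 0, 0, 2, 1],
    [0, 0, 0, 0, 0, 2, 1],
    [0, 0, 0, -0.6, -2.5, 0, 1],
    [0, 0, 0, -0.6, -2.5, 0, 1],
    [0, 0, 0, -0.5, -2.6, 0, 1],
    [0, 0, 0, 0, 0, 0, 1],
    [0, 0, 0, 0, 0, 0, 1],
    [0, 0, 0, 0, 0, 0, 1]
  ]
}}

```text
time: 11.52
tool_pos: [470.5, 311.8, 137.3]
tcp_rot: [0.193, 0.981, 0.0, 0.0]
wrist_force: [-0.2, -0.5, 0.4]
opening: 0.1
gripper_force: 0.0
```

```bash
python3 v.py w6
```

```text
11.5167 [470.5 311.8 137.3] [1.93419970e-01 9.81115892e-01 4.37238261e-04 3.62487457e-04] 0.11453156206228503
coil_mid 0.84 [416. 199.] [484.1 388.6  54. ]
demag_button_top 0.6 [318. 225.] [469.2 315.7  71. ]
118.07001878353398 [314.35594564 261.83244812]
71 [314.61503297 228.22971739]
54 [314.68289213 219.42861898]
```

View pics/w6.png

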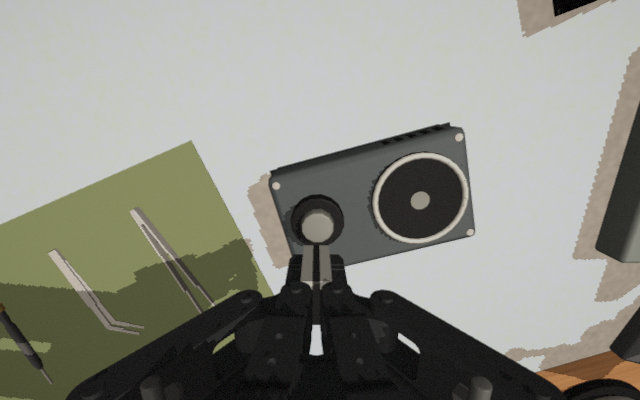

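The cap centre at (318,225) is about 2 mm from the aim. I'll correct for it and go down to just above the cap.

Call:
{"api": "jog_arm", "payload": {
  "commands": [
    [0, 0, 0, -0.1, 0.2, -1.5, 1],
    [0, 0, 0, 0, 0, -1.5, 1],
    [0, 0, 0, 0, 0, -1, 1],
    [0, 0, 0, 0, 0, -0.3, 1],
    [0, 0, 0, 0, 0, 0, 1],
    [0, 0, 0, 0, 0, 0, 1]
  ]
}}

```text
time: 12.17
tool_pos: [469.1, 313.6, 94.1]
tcp_rot: [0.193, 0.981, -0.0, -0.0]
wrist_force: [-0.2, 0.1, -0.0]
opening: 0.1
gripper_force: 0.0
```

Call:
{"api": "jog_arm", "payload": {
  "commands": [
    [0, 0, 0, 0, 0, -0.2, 1],
    [0, 0, 0, 0, 0, -0.2, 1],
    [0, 0, 0, 0, 0, -0.2, 1],
    [0, 0, 0, 0, 0, -0.1, 1],
    [0, 0, 0, 0, 0, -0.1, 1],
    [0, 0, 0, 0, 0, 0, 1]
  ]
}}

```text
time: 12.67
tool_pos: [469.3, 313.6, 86.3]
tcp_rot: [0.193, 0.981, 0.0, 0.0]
wrist_force: [0.9, 0.7, 3.5]
opening: 0.2
gripper_force: 1.9
```

Call:
{"api": "jog_arm", "payload": {
  "commands": [
    [0, 0, 0, 0, 0, -0.1, 1],
    [0, 0, 0, 0, 0, -0.1, 1],
    [0, 0, 0, 0, 0, 0, 1]
  ]
}}

```text
time: 12.92
tool_pos: [469.4, 313.6, 84.7]
tcp_rot: [0.193, 0.981, 0.0, 0.0]
wrist_force: [-0.3, 0.0, 8.4]
opening: -0.0
gripper_force: 4.1
```

Call:
{"api": "jog_arm", "payload": {
  "commands": [
    [0, 0, 0, 0, 0, -0.1, 1],
    [0, 0, 0, 0, 0, 0, 1],
    [0, 0, 0, 0, 0, 0, 1]
  ]
}}

```text
time: 13.17
tool_pos: [469.4, 313.7, 84.5]
tcp_rot: [0.193, 0.981, 0.0, 0.0]
wrist_force: [-3.5, -1.4, 17.9]
opening: 0.2
gripper_force: 8.8
```

The button is on its stop: the force went from 8 to 18 N with no further travel. I'll hold it for about a second and then release.

Call:
{"api": "jog_arm", "payload": {
  "commands": [
    [0, 0, 0, 0, 0, 0, 1],
    [0, 0, 0, 0, 0, 0, 1],
    [0, 0, 0, 0, 0, 0, 1],
    [0, 0, 0, 0, 0, 0, 1],
    [0, 0, 0, 0, 0, 0, 1],
    [0, 0, 0, 0, 0, 0, 1],
    [0, 0, 0, 0, 0, 0, 1],
    [0, 0, 0, 0, 0, 0, 1],
    [0, 0, 0, 0, 0, 0, 1],
    [0, 0, 0, 0, 0, 0.5, 1],
    [0, 0, 0, 0, 0, 1, 1],
    [0, 0, 0, 0, 0, 2, 1],
    [0, 0, 0, 0, 0, 2, 1],
    [0, 0, 0, 0, 0, 2, 1],
    [0, 0, 0, 0, 0, 0, 1],
    [0, 0, 0, 0, 0, 0, 1],
    [0, 0, 0, 0, 0, 0, 1],
    [0, 0, 0, 0, 0, 0, 1]
  ]
}}

```text
time: 14.67
tool_pos: [468.1, 312.8, 156.9]
tcp_rot: [0.193, 0.981, -0.001, -0.001]
wrist_force: [-0.4, -0.2, -0.8]
opening: 0.1
gripper_force: 0.0
```

```bash
python3 v.py w7
```

```text
14.6667 [468.1 312.8 156.9] [ 1.93212325e-01  9.81156308e-01 -7.87544243e-04 -8.21898732e-04] 0.13957030975385828
demag_button_top 0.64 [319. 218.] [469.1 316.   71. ]
138.0647980568658 [314.48907167 261.92373613]
71 [314.98536183 218.19129731]
54 [315.06936974 210.78863049]
```

View pics/w7.png

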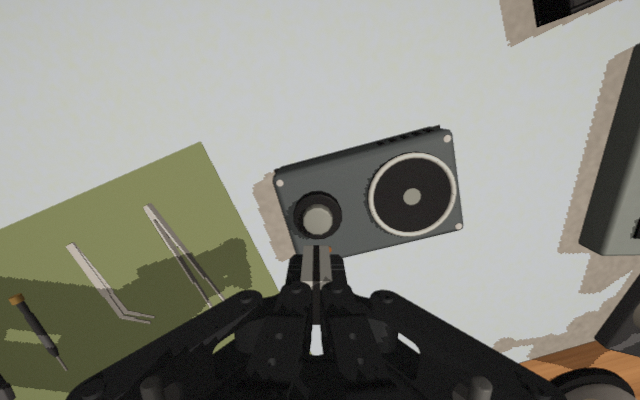

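The button cap at (319,219) is back up, the tweezers show no sign of having moved, and the gripper is clear.

```bash
python3 -c "
from cell import *
print(job_done())"
```

```text
the job is handed in; nothing more can be done
None
```

I pointed at the tweezers' tips and then the coil pad from about 22 mm above, for over 2 s each, then held the button fully down for about a second and let it come back up; I touched nothing else, and the job is handed in.

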